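# Slide the open tin through the gap onto its mat

### The arm

A 6-joint arm with a two-finger parallel gripper is mounted at the origin on a cart in front of the work surface, level with it; the furniture and walls round the work are solid. World frame = base frame: x ahead of the robot, y to its left, z up, the work surface at z = 0. Lengths are in m, angles in rad, forces in N, time in s.
With the tool pointing down it reaches from about 0.35 to 0.975 m from the base axis. Payload 4.9 kg.
Tool frame: the origin (TCP) lies on the front face of the gripper's body, between the roots of the fingers; the fingertips stand ctrl.finger_overhang ahead of it and the grasp point (between the pads) lies 54 mm ahead of it (ctrl.finger_overhang is the distance from the TCP to the fingertips, in m); z points along the fingers, y is the line along which they close (so a half turn about z gives the same grasp; the last joint's range is limited). The gripper opens to 85 mm and grips with 20 to 120 N. Pads are 22 mm wide; open, the fingers measure 114 mm over their backs; the gripper's body (76 mm by 85 mm) begins 54 mm behind the grasp point. The pads swing forward as they close: fully open they stand 13 mm farther back than shut.
Start: joints at [1.223, 0.053, 1.613, -0, 1.476, -0.119], TCP at [0.142, 0.609, 0.304] pointing down, gripper open.
Joint ranges: [-3.01, 3.01], [-1.01, 2.22], [0.06, 2.58], [-1.02, 4.17], [0.09, 2.62], [-3.14, 3.14]. Speed limits (rad/s): [2.57, 2.57, 3.14, 3.14, 3.14, 3.14].

### API

Orientations are given as a rotation vector (axis times angle).
In Python, from station import ctrl, vision gives the robot as it stands. The module is installed in compiled form; this text tells all that it offers.
- The arm moves only by the tool drive_tool, never from a script. Its argument "rows" is a list of rows, each a list of 2 entries, a list of its own where there are three numbers: the shift along the tool's x, y, z in m, then the turn about the tool's z in rad. A call has 1 to 10 rows; each row shifts and turns the commanded pose from where the row before left it, along the tool's axes as they then stand; what a row does not reach is not made up. A row lasts 1/10 s, in which the tool goes at most 50 mm and 8.59 degrees, less where a joint would pass 70% of its speed; a pose out of reach is approached as far as the arm can. A call with a gripper value outside its range is refused whole. "jaw" is the closure, from 0 (fully open) to 1 (shut), set as the call begins (left out, the last holds). The fingers move at their own pace and stop on an object; "grip_force" is the grip in N (left out, the last holds). Time passes only in rows, so rows that do not move let the fingers close. It gives the time, the measured TCP pose, the force, the opening and the grip force at its end, in the units of the state.
- ctrl.get_obs(): the state, without advancing time (a new reading comes with each control period).
- vision.get_image(name): name is "scene" or "top"; returns a dict with "image" (384x512x3 uint8, blue, green, red), "vertical_fov" (degrees; the focal length in pixels is half the picture's height over the tangent of half this angle, whatever the lens; pixels are square), "cx", "cy" (the principal point, pixels), "R" (3x3) and "t" (3): a world point X has camera coordinates R X + t. Camera axes: x right, y down, z forward; pixel columns grow to the right and rows downward; lengths in m; the calibration is good to about 2 mm. A picture is of the moment at which its call begins. There is no depth.
- ctrl.finish_job(): hands the job in; it is judged then, once.
The state is a dict: "t": time; "q": joint angles; "dq": joint speeds; "effort": joint torques, N m; "tool_pos": TCP position; "tool_rot": TCP orientation; "contact_force": force on the tool from outside, world axes, zero at the start; "wrist_torque": the same for the moment, N m; "opening": finger opening in m; "grip_force": force on a finger pad.
Only numpy, scipy, OpenCV 4.12 (cv2) and the standard library are available. Lean on these libraries where they do the work, as an engineer would, in place of code of your own. Each camera call takes 0.05 s, during which the arm holds its last target. There are 200 camera calls.

### The job

Push the open round tin along the worktop, through the narrow gap between the pink jar and the glass candle, and on until it stands wholly on the round blue-rimmed mat on the other side. Only push it gently with the fingertips or the outside of the fingers: do not grip, lift or tip it, and do not ram it or the fingers against the jar or the candle (brushing past is fine). Leave everything else where it stands and finish with the hand clear.

Things in the scene. Friction and masses are not known exactly. Their poses are not given: they have to be found in the camera images.
- tin: open, empty round metal tin with a paper label, 98 mm across and 85 mm tall, upright, 0.2 to 0.4 kg, slides freely. Origin: centre of its underside, z up along its axis; its yaw has no meaning. It starts to the left or to the right of the gap; the mat lies on the other side. Wall cabinets hang over the back of the worktop (from about x = 0.58, underside 0.5 m up): keep the wrist low and short of them.
- mat: round cork mat with a blue rim, 140 mm across, so thin (under 2 mm) that it makes no step: the tin slides onto it as on the worktop. Origin: its centre. Fixed.
- jar: jar with pink contents and a white ribbed lid, 78 mm across, 96 mm tall: the side of the gap nearer the robot. Fixed to the worktop. Origin: centre of its underside; its x axis points to the candle, and the gap is crossed along its y axis (either way).
- candle: pink candle in a clear glass, 76 mm across, 90 mm tall: the side of the gap farther from the robot. Fixed to the worktop. Origin: centre of its underside, always 186 mm from the jar's along the jar's x axis, so the free gap is 109 mm wide (5 to 6 mm each side of the tin) and its middle lies 93 mm from the jar's centre.
- mug_a: bystander: white mug with dots, 82 mm across, 91 mm tall, loose. Origin: underside.
- mug_b: bystander: brown and white mug, 90 mm across, 105 mm tall, loose. Origin: underside.
- teal_cup: bystander: teal glass cup, 67 mm across, 66 mm tall, loose. Origin: underside.
- spice_c: bystander: spice jar with red lid, 45 mm across, 106 mm tall, loose. Origin: underside.
- tape_roll: bystander: roll of tan tape lying flat, 98 mm across, 25 mm tall, loose. Origin: underside.

How it is judged:
On the way:
1. the tin stands in the gap, its centre between the jar and the candle (x of tin in the frame of jar between 0.07 and 0.12 m and y of tin in the frame of jar between -0.03 and 0.03 m), for 0.1 s.
At the end, for the whole second after the job is handed in: the tin stands upright and still on the worktop with its centre within 20 mm of the mat's centre; each loose bystander is within 30 mm of where it started (horizontal distance between tin and mat below 0.02 m and height (world z) of tin below 0.006 m and angle between tin's own z axis and vertical below 0.06 rad and linear speed of tin below 0.01 m/s and distance of each of mug_a, mug_b, teal_cup, spice_c, tape_roll from where it was at the start of the episode below 0.03 m); the robot touches nothing.
It fails at once if the tin is lifted (more than 12 mm) (height (world z) of tin above 0.012 m).
It fails at once if the tin is tipped (more than about 15 degrees) (angle between tin's own z axis and vertical above 0.26 rad).
It fails at once if the tin is gripped or struck hard by the fingers (over 25 N) (contact force between the fingers and tin above 25 N).
It fails at once if the tin or the robot is rammed against the jar or the candle (over 25 N) (contact force between any of tin, the arm, the fingers and jar above 25 N or contact force between any of tin, the arm, the fingers and candle above 25 N).
It fails at once if a bystander is pushed away (more than 30 mm) (distance of any of mug_a, mug_b, teal_cup, spice_c, tape_roll from where it was at the start of the episode above 0.03 m).
It also fails if it takes over 64 s, if anything falls off the work surface, if the arm or the gripper's body presses on something with over 40 N, if the wrist force passes 120 N, or if a joint passes its speed limit or range.

## Working session

There is one attempt and no reset: what is moved stays moved. The work goes in short steps, Python scripts to look and compute and a tool call to move; the robot and the scene stay as the last step left them, time stands still between calls to the robot, and variables do not carry over. Pictures are saved under pics/ and viewed, at most 13 in all, crops included, and the job is handed in when it is done.

Besides the shell and the picture viewer there is one more tool, called after "Request:" as name(argument=value, ...), one argument or row to a line, values as JSON. drive_tool: Moves the arm, as the interface text tells. Its arguments: {"type":"object","properties":{"rows":{"type":"array","items":{"type":"array"}},"jaw":{"type":"number"},"grip_force":{"type":"number"}},"required":["rows"]}

```bash
mkdir -p pics; cat > h.py <<'E'
import numpy as np,cv2
from station import ctrl,vision
def cam(n):
    d=vision.get_image(n);h,w=d["image"].shape[:2]
    d["f"]=h/2/np.tan(np.radians(d["vertical_fov"])/2);d["R"]=np.array(d["R"]);d["t"]=np.array(d["t"]);return d
def ray(d,u,v,z):
    c=-d["R"].T@d["t"];r=d["R"].T@np.array([(u-d["cx"])/d["f"],(v-d["cy"])/d["f"],1]);return c+r*(z-c[2])/r[2]
def proj(d,X):
    p=d["R"]@np.array(X)+d["t"];return d["cx"]+d["f"]*p[0]/p[2],d["cy"]+d["f"]*p[1]/p[2]
E
python3 - <<'E'
from h import *
for n in("scene","top"):
    d=cam(n);cv2.imwrite(f"pics/{n}0.png",cv2.resize(d["image"],(768,576),interpolation=cv2.INTER_CUBIC));print(n,d["f"],d["cx"],d["cy"],-d["R"].T@d["t"],d["R"].round(3))
o=ctrl.get_obs();print(o,ctrl.finger_overhang)
E
```

```text
scene 429.2282527074258 255.83847759682297 202.5027342458939 [0.38760345 1.32272549 0.66293552] [[-0.997 -0.078  0.016]
 [-0.047  0.416 -0.908]
 [ 0.064 -0.906 -0.419]]
top 410.84995743337106 256.0431622010642 190.29192952292652 [ 0.20729863 -0.03954935  1.4460553 ] [[ 0.009 -1.    -0.002]
 [-0.983 -0.008 -0.181]
 [ 0.181  0.004 -0.983]]
{'t': 0.1, 'q': array([ 1.22302066e+00,  5.32858370e-02,  1.61418208e+00,  1.00576840e-05,
        1.47595471e+00, -1.19006941e-01]), 'dq': array([ 0.00097159, -0.00315332, -0.0031486 ,  0.00017899, -0.00040889,
       -0.00283171]), 'effort': array([ 1.12782753e-03, -3.94909823e+01, -3.71360672e+01, -2.48477113e-05,
        3.85707506e-03, -6.87519076e-06]), 'tool_pos': array([0.1415909 , 0.60830933, 0.30277375]), 'tool_rot': array([-3.58517913e-01, -3.12063155e+00,  2.79256290e-03]), 'contact_force': array([-0.2204844 , -0.62006419,  0.20871592]), 'wrist_torque': array([-0.00572945, -0.02876461, -0.01900476]), 'grip_force': 0.0, 'opening': 0.08510978222404945} 0.0726
```

View pics/scene0.png

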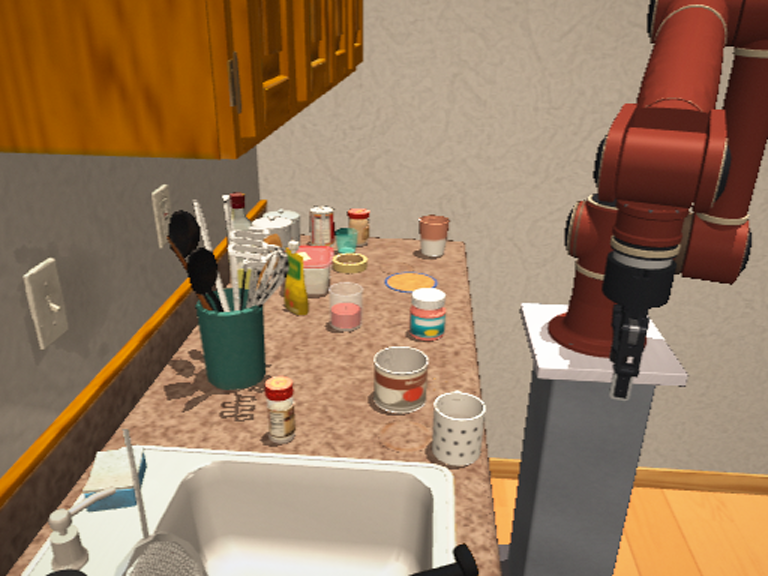

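View pics/top0.png

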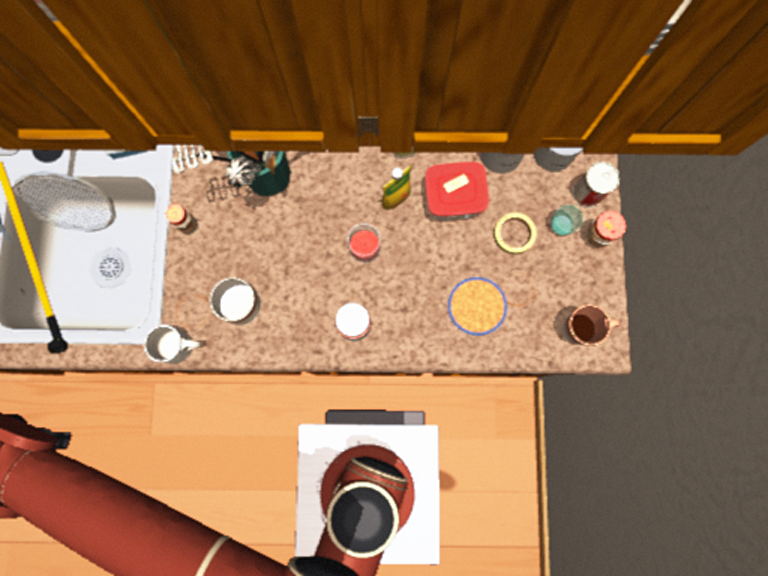

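The top view (768 px wide) shows the tin rim at about (233,300), jar lid (353,320), candle (364,242), mat (477,306) and white mug (168,343). The tin has to be pushed right in the image, towards -y. Next I'll measure these points.

```bash
cat > m.py <<'E'
from h import *
def circ(d,c0,r0,z,R):
    """refine a circle of known radius R at height z: radial edge points around guess, cast to plane, fit centre"""
    g=cv2.GaussianBlur(d["image"],(0,0),0.8).astype(float)
    gr=sum(np.hypot(cv2.Sobel(g[...,k],-1,1,0),cv2.Sobel(g[...,k],-1,0,1)) for k in range(3))
    c=np.array(ray(d,*c0,z)[:2])
    for tol in(.02,.012,.008,.006,.006):
        P=[]
        for a in np.arange(0,2*np.pi,.06):
            rr=np.arange(R-tol,R+tol,.0005)
            uv=np.array([proj(d,[c[0]+r*np.cos(a),c[1]+r*np.sin(a),z]) for r in rr],np.float32)
            s=cv2.remap(gr.astype(np.float32),uv[:,:1].copy(),uv[:,1:].copy(),1)[:,0]
            i=s.argmax();P.append((rr[i],a,s[i]))
        P=np.array(P);w=P[:,2]
        A=np.c_[np.cos(P[:,1]),np.sin(P[:,1])];b=P[:,0]-R
        for _ in range(10):
            res=b-(A@np.zeros(2) if _==0 else A@x);ww=w/(1+(res/.003)**2)
            x=np.linalg.lstsq(A*ww[:,None],b*ww,rcond=None)[0]
        c=c+x
    return c,np.median(np.abs(b-A@x))
E
python3 - <<'E'
from m import *
d=cam("top");s=1.5
T={"tin":((233,300),.085,.049),"jar":((353,320),.094,.037),"candle":((364,242),.09,.038),"mat":((477,306),.001,.07),"muga":((165,343),.091,.041)}
im=cv2.resize(d["image"],None,fx=3,fy=3,interpolation=cv2.INTER_CUBIC)
r={}
for k,(c,z,R) in T.items():
    r[k],e=circ(d,(c[0]/s,c[1]/s),0,z,R);print(k,r[k].round(4),e.round(4))
    p=np.array([proj(d,[r[k][0]+R*np.cos(a),r[k][1]+R*np.sin(a),z]) for a in np.linspace(0,6.3,60)])
    cv2.polylines(im,[np.int32(p*3+1)],True,(0,255,0),1)
print(np.linalg.norm(r["candle"]-r["jar"]))
cv2.imwrite("pics/ov.png",im[400:760,260:1040])
E
```

```text
tin [0.4262 0.3067] 0.0035
jar [0.381  0.0366] 0.001
candle [0.561  0.0094] 0.0019
mat [ 0.4222 -0.2606] 0.0037
muga [0.3216 0.4498] 0.0036
0.18200237703096606
```

View pics/ov.png

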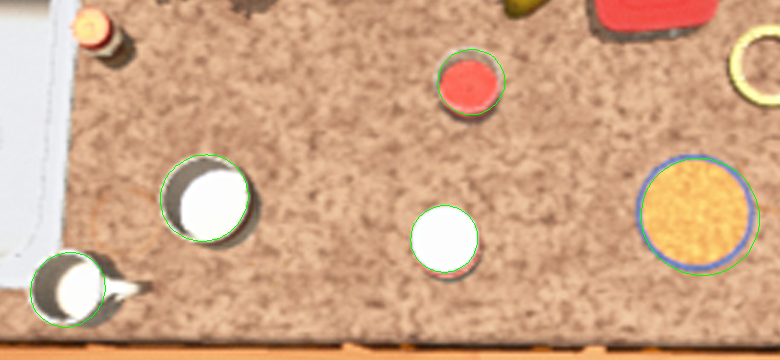

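The tin and jar outlines fit. The mat fit is pulled off to the lower right, and the candle fit is a little loose. I'll redo both with colour masks.

```bash
cat > m2.py <<'E'
from m import *
def blob(d,m,box):
    x0,y0,x1,y1=box;z=np.zeros_like(m);z[y0:y1,x0:x1]=m[y0:y1,x0:x1]
    cs,_=cv2.findContours(z,cv2.RETR_EXTERNAL,cv2.CHAIN_APPROX_NONE);return cv2.convexHull(np.vstack([c for c in cs if len(c)>8]))
def fit(d,h,z):
    p=np.array([ray(d,u,v,z)[:2] for u,v in h[:,0]]);A=np.c_[2*p,np.ones(len(p))]
    x=np.linalg.lstsq(A,(p**2).sum(1),rcond=None)[0];return x[:2],np.sqrt(x[2]+x[:2]@x[:2])
E
python3 - <<'E'
from m2 import *
t=cam("top");s=cam("scene")
H=cv2.cvtColor(t["image"],cv2.COLOR_BGR2HSV);HS=cv2.cvtColor(s["image"],cv2.COLOR_BGR2HSV)
blue=cv2.inRange(H,(100,70,50),(135,255,255));print("mat",fit(t,blob(t,blue,(290,175,350,235)),.001))
blueS=cv2.inRange(HS,(105,70,50),(135,255,255));h=blob(s,blueS,(250,175,300,200));print("matS",fit(s,h,.001),len(h))
red=cv2.inRange(H,(0,120,150),(8,255,255))|cv2.inRange(H,(172,120,150),(180,255,255))
h=blob(t,red,(225,140,260,180));
for z in(.03,.04,.05):print("candle wax",z,fit(t,h,z))
w=cv2.inRange(H,(0,0,225),(180,40,255));print("lid",fit(t,blob(t,w,(215,195,255,230)),.096))
im=cv2.resize(s["image"][170:290,190:350],None,fx=5,fy=5,interpolation=cv2.INTER_CUBIC);cv2.imwrite("pics/sc.png",im)
E
```

```text
mat (array([ 0.42801757, -0.25367796]), np.float64(0.06812120900423409))
matS (array([ 0.42573552, -0.25791494]), np.float64(0.07224534044593431)) 4
candle wax 0.03 (array([0.56921305, 0.01466806]), np.float64(0.034323492055397135))
candle wax 0.04 (array([0.56665725, 0.01428519]), np.float64(0.03408110397878436))
candle wax 0.05 (array([0.56410146, 0.01390231]), np.float64(0.03383871590217363))
lid (array([0.38134521, 0.03662989]), np.float64(0.03625587617798997))
```

View pics/sc.png

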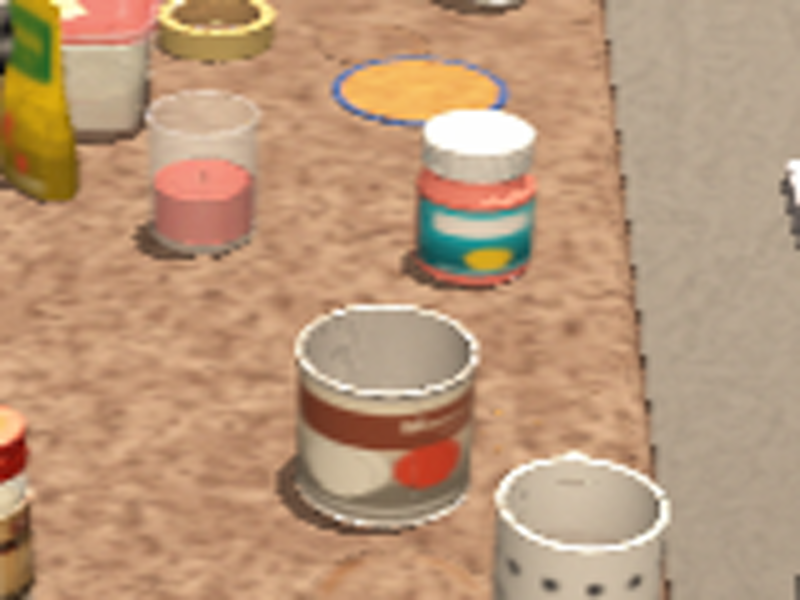

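```bash
python3 - <<'E'
from m2 import *
s=cam("scene")
for n,u,v,z in(("candle",203,119,.09),("lid",480,133,.096),("tin",387,350,.085),("tinbase",384,482,0),("mat",420,90,0.001),("mug",583,502,.091)):
    print(n,ray(s,u/5+190-.4,v/5+170-.4,z)[:2].round(4))
t=cam("top")
H=cv2.cvtColor(t["image"],cv2.COLOR_BGR2HSV)
cork=cv2.inRange(H,(10,110,150),(25,255,255));print("cork",fit(t,blob(t,cork,(295,180,342,228)),.001))
for e in (-.5,.5): print(circ(t,(317.5,204),0,.001,.07+e*.001))
for R in (.037,.038,.039):print(circ(t,(242.5,161.3),0,.09,R))
for R in (.048,.049):print(circ(t,(155.3,200),0,.085,R))
E
```

```text
candle [0.5664 0.0208]
lid [0.382  0.0364]
tin [0.4277 0.3085]
tinbase [0.4271 0.3078]
mat [ 0.4301 -0.2586]
mug [0.3264 0.4546]
cork (array([ 0.4345585, -0.2609366]), np.float64(0.06531059561348479))
(array([ 0.41926045, -0.25497627]), np.float64(0.0035746954601233185))
(array([ 0.41860398, -0.25689569]), np.float64(0.003634414562776734))
(array([0.56044652, 0.01208626]), np.float64(0.001447922627553881))
(array([0.5609198 , 0.00961738]), np.float64(0.0020401737084537836))
(array([0.55120071, 0.01223014]), np.float64(0.0031044502891392923))
(array([0.42529556, 0.30564115]), np.float64(0.0015514968383859673))
(array([0.42605711, 0.30675757]), np.float64(0.003594822939820118))
```

Request:
drive_tool(
  rows=[
    [[0,0,0],0.145],
    [[0,0,0],0.145],
    [[0,0,0],0.145],
    [[0,0,0],0.145],
    [[0,0,0],0.145],
    [[0,0,0],0.145],
    [[0,0,0],0.145],
    [[0,0,0],0],
  ],
  jaw=0.4,
)

```text
t: 1.15
tool_pos: [0.1417, 0.6087, 0.3039]
tool_rot: [1.83, 2.554, -0.0]
contact_force: [-0.1, -0.0, 0.5]
opening: 0.0514
grip_force: 0.0
```

Request:
drive_tool(
  rows=[
    [[-0.037,0.022,0],0],
    [[-0.037,0.022,0],0],
    [[-0.037,0.022,0],0],
    [[-0.037,0.022,0],0],
    [[-0.037,0.022,0],0],
    [[-0.037,0.022,0],0],
    [[-0.037,0.022,0],0],
    [[-0.037,0.022,0],0],
    [[0,0,0],0],
    [[0,0,0],0],
  ],
)

```text
t: 2.15
tool_pos: [0.4039, 0.3844, 0.3039]
tool_rot: [-1.83, -2.553, -0.0]
contact_force: [-0.5, 0.4, -0.0]
opening: 0.0517
grip_force: 0.0
```

```bash
cat > st.py <<'E'
from h import *
from scipy.spatial.transform import Rotation as Ro
o=ctrl.get_obs();X=Ro.from_rotvec(o["tool_rot"]).as_matrix()
print(round(o["t"],2),o["tool_pos"].round(4),"yaw",np.degrees(np.arctan2(X[1,0],X[0,0])).round(2),"z",X[:,2].round(3),o["opening"],ctrl.finger_overhang,o["contact_force"].round(2),o["q"].round(2))
E
python3 st.py
```

```text
2.15 [0.4039 0.3844 0.3039] yaw 108.74 z [-0.  0. -1.] 0.05171856724668438 0.0726 [-0.51  0.43 -0.  ] [ 0.63 -0.11  1.77  0.    1.48  0.3 ]
```

Request:
drive_tool(
  rows=[
    [[0,0,0.035],0],
    [[0,0,0.035],0],
    [[0,0,0.035],0],
    [[0,0,0.035],0],
    [[0,0,0.035],0],
    [[0,0,0.021],0],
    [[0,0,0],0],
    [[0,0,0],0],
  ],
)

```text
t: 2.95
tool_pos: [0.4028, 0.3858, 0.1082]
tool_rot: [-1.827, -2.556, 0.0]
contact_force: [0.8, 0.2, 0.3]
opening: 0.0511
grip_force: 0.0
```

```bash
python3 st.py; python3 - <<'E'
from h import *
s=cam("scene");cv2.imwrite("pics/s1.png",cv2.resize(s["image"][160:320,170:370],(800,640))[:600])
E
```

```text
2.95 [0.4028 0.3858 0.1082] yaw 108.88 z [-0.  0. -1.] 0.051068240824006246 0.0726 [0.82 0.22 0.32] [0.63 0.1  1.91 0.   1.13 0.3 ]
```

View pics/s1.png

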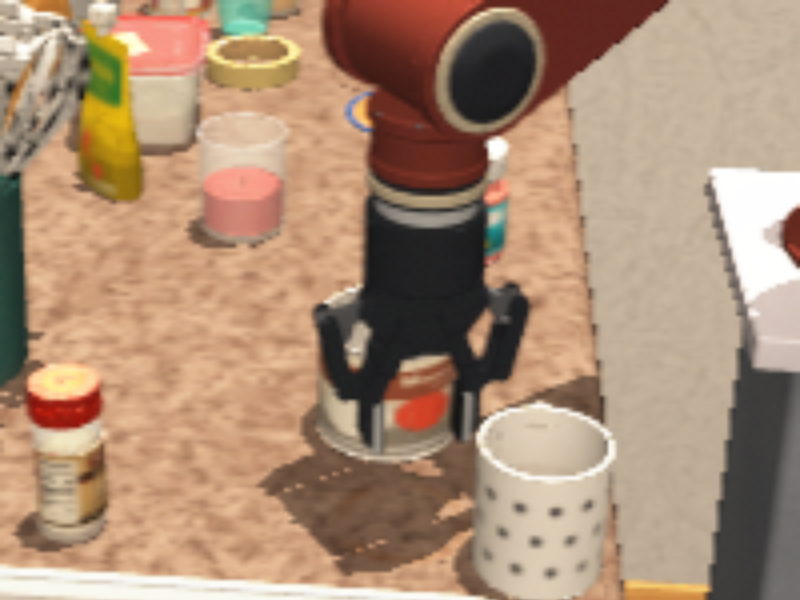

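The scene view shows the hand behind the tin, with fingertips at about (375,445) and (465,440). The finger linkages bulge to about (318,310) and (525,300), which may be wider than the gap at jar height, so I'll work out the heights.

```bash
python3 - <<'E'
from h import *
s=cam("scene");y=np.array([.946,.324]);c=np.array([.4028,.3858])
# solve (lateral l, height z) in tool y-z plane for crop pixels (scale 4, off 170,160)
from scipy.optimize import fsolve
for n,u,v in(("tipL",372,448),("tipLout",360,440),("tipR",464,440),("elbL low",350,398),("elbR low",483,385),("outL mid",328,365),("outR mid",508,362),("outL top",315,310),("outR top",527,300)):
    f=lambda p:np.array(proj(s,[*(c+y*p[0]),p[1]]))-[u/4+170,v/4+160]
    print(n,fsolve(f,[0,.1]).round(4)*1000)
E
```

```text
tipL [30.8 38.7]
tipLout [39. 46.]
tipR [-31.5  35.4]
elbL low [46.2 78.6]
elbR low [-42.4  75.8]
outL mid [ 60.8 104.8]
outR mid [-58.5  90.8]
outL top [ 69.5 145. ]
outR top [-68.6 135. ]
```

Request:
drive_tool(
  rows=[
    [[0,0,-0.012],0],
    [[0,0,-0.012],0],
    [[-0.008,0,0],0],
    [[-0.008,0,0],0],
    [[-0.006,0,0],0],
    [[-0.005,0,0],0],
    [[-0.005,0,0],0],
    [[-0.006,0,0],0],
    [[-0.007,0,0],0],
    [[-0.007,0,0],0],
  ],
)

```text
t: 4.05
tool_pos: [0.4205, 0.3353, 0.1319]
tool_rot: [1.83, 2.554, 0.001]
contact_force: [-0.8, 2.1, 0.9]
opening: 0.0513
grip_force: 1.4
```

Request:
drive_tool(
  rows=[
    [[-0.008,0,0],0],
    [[-0.008,0,0],0],
    [[-0.008,0,0],0],
    [[-0.008,0,0],0],
    [[-0.008,0,0],0],
    [[-0.008,0,0],0],
    [[-0.006,0,0],0],
    [[-0.005,0,0],0],
    [[-0.003,0,0],0],
    [[0,0,0],0],
  ],
)

```text
t: 5.05
tool_pos: [0.4402, 0.2764, 0.1317]
tool_rot: [1.83, 2.553, -0.001]
contact_force: [0.3, 0.6, -1.3]
opening: 0.0515
grip_force: 0.6
```

```bash
python3 st.py; python3 - <<'E'
from h import *
s=cam("scene");t=cam("top")
a=cv2.resize(s["image"][160:310,190:340],(450,450));b=cv2.resize(t["image"][130:260,120:250],(450,450))
cv2.imwrite("pics/s2.png",np.hstack([a[:,25:425],b[:,25:425]]))
E
```

```text
5.05 [0.4402 0.2764 0.1317] yaw 108.72 z [-0.    -0.001 -1.   ] 0.0514620984013895 0.0726 [ 0.34  0.65 -1.27] [ 0.42 -0.02  1.99 -0.    1.17  0.09]
```

View pics/s2.png

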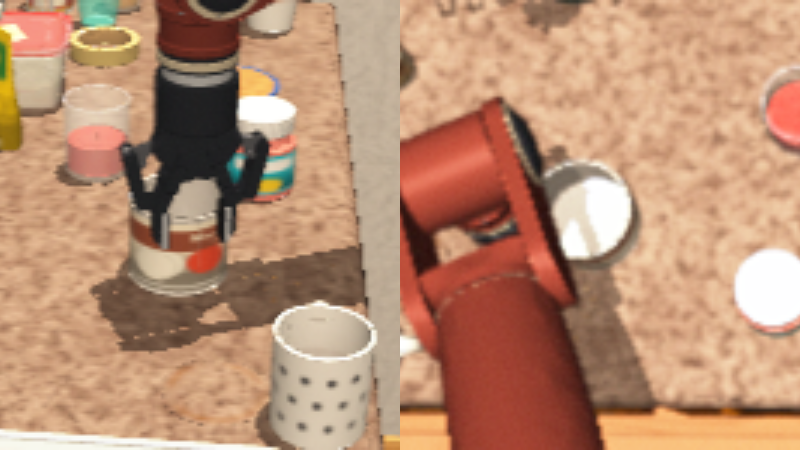

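The tin is cradled and sliding upright. Its right half shows in the top view, with the rim edge at about (635,205). I'll fit it from that visible arc.

```bash
sed -i 's/def circ(d,c0,r0,z,R):/def circ(d,c0,r0,z,R,A0=0,A1=2*np.pi):/; s/np.arange(0,2\*np.pi,.06)/np.arange(A0,A1,.03)/' m.py
cat > tin.py <<'E'
import sys
from m import *
from scipy.spatial.transform import Rotation as Ro
o=ctrl.get_obs();X=Ro.from_rotvec(o["tool_rot"]).as_matrix();p=o["tool_pos"][:2]
e=p-.053*X[:2,0]
t=cam("top")
J=np.array([.3815,.0366]);a=np.radians(-6.5);ux=np.array([np.cos(a),np.sin(a)]);uy=np.array([-ux[1],ux[0]])
print("t",round(o["t"],2),"tool",p.round(4),"yaw",np.degrees(np.arctan2(X[1,0],X[0,0])).round(1),"exp",e.round(4),"jarframe",((e-J)@ux).round(4),((e-J)@uy).round(4))
for R in(.048,.049):
    c,r=circ(t,proj(t,[*e,.085]),0,.085,R,-2.4,-.5)
    print("tin",c.round(4),r.round(4),"jar frame",((c-J)@ux).round(4),((c-J)@uy).round(4),"in tool",((c-p)@X[:2,:2]).round(4))
E
python3 tin.py
```

```text
t 5.15 tool [0.4401 0.2766] yaw 108.7 exp [0.4571 0.2264] jarframe 0.0537 0.1972
tin [0.4557 0.2256] 0.0005 jar frame 0.0523 0.1962 in tool [-0.0533 -0.0017]
tin [0.4559 0.2266] 0.0005 jar frame 0.0524 0.1972 in tool [-0.0524 -0.0011]
```

Request:
drive_tool(
  rows=[
    [[-0.006,0,0],0],
    [[-0.009,0,0],0],
    [[-0.011,0,0],0],
    [[-0.012,0,0],0],
    [[-0.013,0,0],0],
    [[-0.013,0,0],0],
    [[-0.012,0,0],0],
    [[-0.01,0,0],0],
    [[-0.006,0,0],0],
    [[-0.003,0,0],0],
  ],
)

```text
t: 6.2
tool_pos: [0.4708, 0.1864, 0.1319]
tool_rot: [-1.831, -2.553, 0.0]
contact_force: [-0.1, 3.5, 0.9]
opening: 0.0514
grip_force: 1.4
```

```bash
python3 tin.py; python3 - <<'E'
from m2 import *
t=cam("top");s=cam("scene")
print("candle rim -y half",circ(t,proj(t,[.565,.014,.09]),0,.09,.0375,-2.6,.3))
# wax triangulated: scene wax top centre, crop sc.png (203,178)/5
b=np.array([203/5+190-.4,178/5+170-.4])
for z in(.04,.045,.05,.055):print(z,ray(s,*b,z)[:2])
H=cv2.cvtColor(t["image"],cv2.COLOR_BGR2HSV);m=cv2.inRange(H,(100,50,50),(140,255,255))
ys,xs=np.nonzero(m[175:235,290:350]);print("mat mask px bounds",xs.min()+290,xs.max()+290,ys.min()+175,ys.max()+175)
E
```

```text
t 6.2 tool [0.4708 0.1864] yaw 108.7 exp [0.4878 0.1362] jarframe 0.0943 0.1109
tin [0.4859 0.1362] 0.001 jar frame 0.0924 0.1108 in tool [-0.0524 -0.0018]
tin [0.4862 0.1372] 0.001 jar frame 0.0927 0.1118 in tool [-0.0515 -0.0011]
candle rim -y half (array([0.55828919, 0.01773769]), np.float64(0.0014601774162985891))
0.04 [0.56872879 0.00704716]
0.045 [0.56727499 0.01760747]
0.05 [0.56582118 0.02816778]
0.055 [0.56436738 0.03872809]
mat mask px bounds 299 337 185 223
```

Request:
drive_tool(
  rows=[
    [[0,0.0024,0],0.045],
    [[0,0.0024,0],0.045],
    [[0,0.0024,0],0.045],
    [[0,0.0024,0],0.045],
    [[0,0.0024,0],0.045],
    [[0,0.0024,0],0.045],
    [[0,0.0024,0],0.045],
    [[0,0.0024,0],0.045],
    [[0,0.0024,0],0.045],
    [[0,0.0024,0],0.042],
  ],
)

```text
t: 7.35
tool_pos: [0.4943, 0.19, 0.1318]
tool_rot: [2.351, 2.083, -0.001]
contact_force: [0.1, 0.1, -0.2]
opening: 0.0511
grip_force: 0.0
```

```bash
sed -i 's/-6.5/-6.9/' tin.py; python3 tin.py
```

```text
t 7.35 tool [0.4943 0.19  ] yaw 83.1 exp [0.4879 0.1374] jarframe 0.0935 0.1129
tin [0.4859 0.1357] 0.001 jar frame 0.0917 0.111 in tool [-0.0549 -0.0018]
tin [0.4859 0.1367] 0.001 jar frame 0.0916 0.112 in tool [-0.0539 -0.0018]
```

Request:
drive_tool(
  rows=[
    [[-0.004,0,0],0],
    [[-0.006,0,0],0],
    [[-0.006,0,0],0],
    [[-0.006,0,0],0],
    [[-0.006,0,0],0],
    [[-0.006,0,0],0],
    [[-0.006,0,0],0],
    [[-0.006,0,0],0],
    [[-0.004,0,0],0],
    [[-0.002,0,0],0],
  ],
)

```text
t: 8.4
tool_pos: [0.488, 0.1379, 0.1319]
tool_rot: [-2.351, -2.084, -0.0]
contact_force: [0.3, 3.2, 0.8]
opening: 0.051
grip_force: 1.4
```

```bash
python3 tin.py;  python3 - <<'E'
from h import *
s=cam("scene");t=cam("top")
a=cv2.resize(s["image"][160:280,200:320],(480,480));b=cv2.resize(t["image"][140:230,180:270],(480,480))
cv2.imwrite("pics/s3.png",np.hstack([a[:,40:440],b[:,40:440]]))
print(ray(t,318,204,.001))
E
```

```text
t 8.4 tool [0.488  0.1379] yaw 83.1 exp [0.4816 0.0853] jarframe 0.0935 0.0604
tin [0.4791 0.086 ] 0.0012 jar frame 0.091 0.0607 in tool [-0.0526 -0.0026]
tin [0.4787 0.0874] 0.0014 jar frame 0.0904 0.0621 in tool [-0.0512 -0.0032]
[ 0.42615153 -0.25442113  0.001     ]
```

View pics/s3.png

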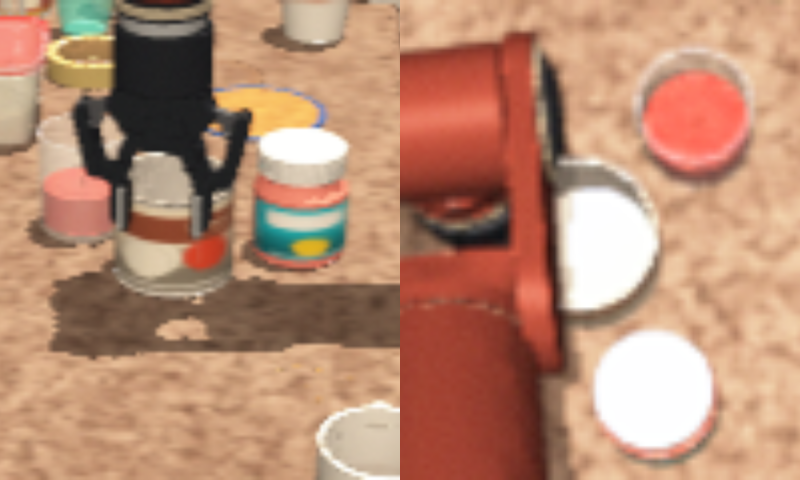

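Seen from behind, the tin sits between candle and jar with room on both sides. In the top view its rim is at about (605,238), between the candle (695,115) and jar (655,392). I'll continue slowly with a 1.5 mm shift towards the candle.

Request:
drive_tool(
  rows=[
    [[-0.003,0.0005,0],0],
    [[-0.005,0.0005,0],0],
    [[-0.005,0.0005,0],0],
    [[-0.005,0,0],0],
    [[-0.005,0,0],0],
    [[-0.005,0,0],0],
    [[-0.005,0,0],0],
    [[-0.004,0,0],0],
    [[-0.003,0,0],0],
    [[-0.001,0,0],0],
  ],
)

```text
t: 9.55
tool_pos: [0.4846, 0.0971, 0.1319]
tool_rot: [-2.351, -2.084, -0.0]
contact_force: [-0.4, 2.7, 0.8]
opening: 0.0508
grip_force: 1.4
```

```bash
python3 tin.py
```

```text
t 9.55 tool [0.4846 0.0971] yaw 83.1 exp [0.4782 0.0445] jarframe 0.095 0.0195
tin [0.4674 0.0505] 0.0015 jar frame 0.0836 0.0241 in tool [-0.0483 -0.0115]
tin [0.4674 0.0518] 0.0019 jar frame 0.0834 0.0254 in tool [-0.0471 -0.0116]
```

```bash
python3 - <<'E'
from h import *
s=cam("scene");t=cam("top")
a=cv2.resize(s["image"][160:260,210:310],(480,480));b=cv2.resize(t["image"][145:225,190:270],(480,480))
cv2.imwrite("pics/s4.png",np.hstack([a[:,40:440],b[:,40:440]]))
E
```

```text
(no output)
```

View pics/s4.png

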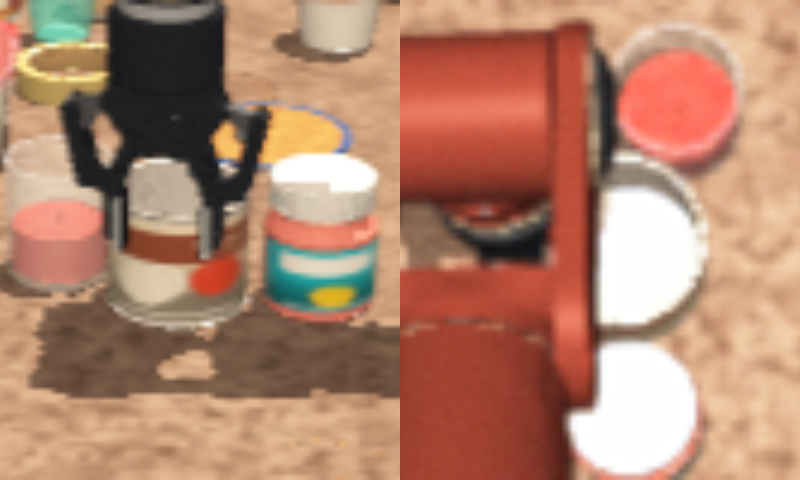

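The tin is in the gap and centred: rim edge at about (707,245), midway between candle (680,95) and jar lid (632,405). The arc fit was misled by nearby edges. Forces are small, so I'll go on.

Request:
drive_tool(
  rows=[
    [[-0.003,0,0],0],
    [[-0.004,0,0],0],
    [[-0.004,0,0],0],
    [[-0.004,0,0],0],
    [[-0.004,0,0],0],
    [[-0.003,0,0],0],
    [[-0.001,0,0],0],
    [[0,0,0],0],
    [[0,0,0],0],
  ],
)

```text
t: 10.6
tool_pos: [0.4818, 0.0744, 0.1318]
tool_rot: [2.35, 2.084, -0.001]
contact_force: [0.3, 0.6, 0.2]
opening: 0.0511
grip_force: 0.7
```

Request:
drive_tool(
  rows=[
    [[-0.003,0,0],0],
    [[-0.004,0,0],0],
    [[-0.005,0,0],0],
    [[-0.005,0,0],0],
    [[-0.005,0,0],0],
    [[-0.005,0,0],0],
    [[-0.005,0,0],0],
    [[-0.005,0,0],0],
    [[-0.004,0,0],0],
    [[-0.003,0,0],0],
  ],
)

```text
t: 11.6
tool_pos: [0.4765, 0.0305, 0.1319]
tool_rot: [-2.351, -2.084, 0.0]
contact_force: [0.2, 2.6, 0.6]
opening: 0.0511
grip_force: 1.4
```

```bash
python3 tin.py; python3 - <<'E'
from h import *
s=cam("scene");t=cam("top")
a=cv2.resize(s["image"][160:260,210:310],(480,480));b=cv2.resize(t["image"][145:225,200:280],(480,480))
cv2.imwrite("pics/s5.png",np.hstack([a[:,40:440],b[:,40:440]]))
E
```

```text
t 11.6 tool [0.4765 0.0305] yaw 83.1 exp [ 0.4701 -0.0221] jarframe 0.0951 -0.0476
tin [ 0.4598 -0.0132] 0.001 jar frame 0.0837 -0.04 in tool [-0.0454 -0.0114]
tin [ 0.4596 -0.012 ] 0.0011 jar frame 0.0834 -0.0388 in tool [-0.0442 -0.0116]
```

View pics/s5.png

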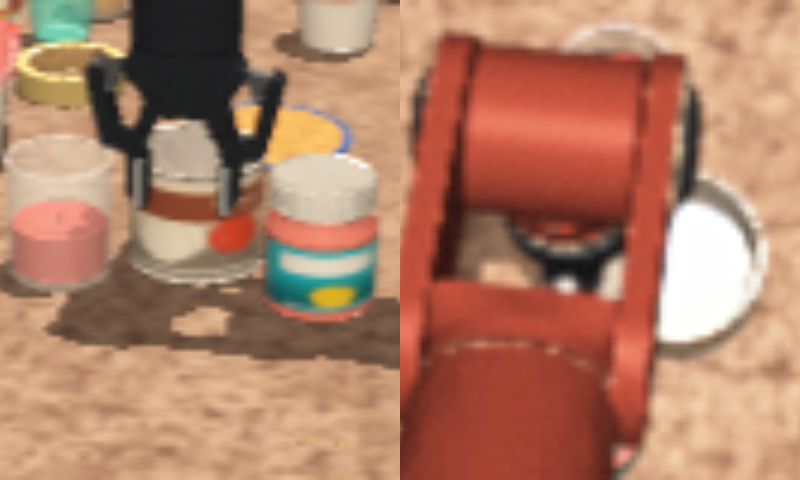

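The tin is now past the middle of the gap and still upright and centred in the cradle: about (195,200) in the scene crop, edge at (765,255) in the top crop. The fingers go through the gap next.

Request:
drive_tool(
  rows=[
    [[-0.003,-0.0005,0],0],
    [[-0.005,-0.0005,0],0],
    [[-0.006,-0.0005,0],0],
    [[-0.006,0,0],0],
    [[-0.006,0,0],0],
    [[-0.006,0,0],0],
    [[-0.006,0,0],0],
    [[-0.006,0,0],0],
    [[-0.006,0,0],0],
    [[-0.006,0,0],0],
  ],
)

```text
t: 12.75
tool_pos: [0.4683, -0.025, 0.1319]
tool_rot: [-2.351, -2.084, 0.0]
contact_force: [0.2, 2.6, 1.4]
opening: 0.0513
grip_force: 1.5
```

Request:
drive_tool(
  rows=[
    [[-0.007,0,0],0],
    [[-0.007,0,0],0],
    [[-0.006,0,0],0],
    [[-0.005,0,0],0],
    [[-0.003,0,0],0],
    [[-0.001,0,0],0],
    [[0,0,0],0],
  ],
)

```text
t: 13.45
tool_pos: [0.4648, -0.0535, 0.1318]
tool_rot: [2.351, 2.084, -0.001]
contact_force: [0.5, 2.1, -0.4]
opening: 0.0513
grip_force: 1.0
```

```bash
cat > tin2.py <<'E'
import sys
from m2 import *
from scipy.spatial.transform import Rotation as Ro
o=ctrl.get_obs();X=Ro.from_rotvec(o["tool_rot"]).as_matrix();p=o["tool_pos"][:2];e=p-.053*X[:2,0];t=cam("top")
for R in(.048,.049):
    c,r=circ(t,proj(t,[*e,.085]),0,.085,R,-2.1,-1.);print("tin",c.round(4),r,"in tool",((c-p)@X[:2,:2]).round(4))
M=np.array([.4265,-.256])
print(o["t"],"tool",p,"exp",e.round(4),"mat from exp in tool axes",((M-e)@X[:2,:2]).round(4),o["contact_force"].round(1))
s=cam("scene")
a=cv2.resize(s["image"][150:250,210:310],(480,480));b=cv2.resize(t["image"][140:260,230:350],(480,480))
cv2.imwrite(sys.argv[1],np.hstack([a[:,40:440],b[:,40:440]]))
E
python3 tin2.py pics/s6.png
```

```text
tin [ 0.4487 -0.0947] 0.0005959598686888271 in tool [-0.0429 -0.0111]
tin [ 0.4488 -0.0937] 0.0008929402459025666 in tool [-0.0419 -0.0111]
13.45 tool [ 0.46482088 -0.0534533 ] exp [ 0.4585 -0.1061] mat from exp in tool axes [-0.1527 -0.0138] [ 0.5  2.1 -0.4]
```

View pics/s6.png

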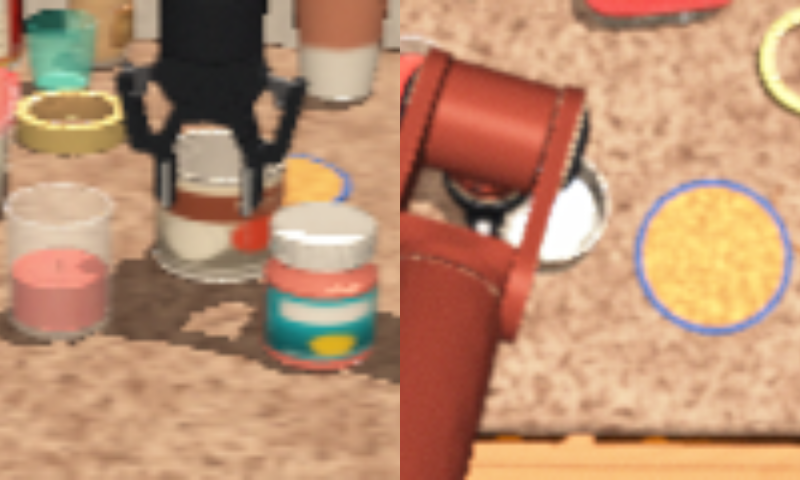

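The tin is through and clear of the jar and candle, at about (565,210) in the top crop, with the mat centre at (714,256). I'll drive on with a slight drift in -y.

Request:
drive_tool(
  rows=[
    [[-0.004,0,0],0],
    [[-0.007,-0.0007,0],0],
    [[-0.008,-0.0008,0],0],
    [[-0.008,-0.0008,0],0],
    [[-0.008,-0.0008,0],0],
    [[-0.008,-0.0008,0],0],
    [[-0.008,-0.0008,0],0],
    [[-0.008,-0.0008,0],0],
    [[-0.008,-0.0008,0],0],
    [[-0.008,-0.0008,0],0],
  ],
)

```text
t: 14.55
tool_pos: [0.4487, -0.1276, 0.1319]
tool_rot: [-2.351, -2.084, 0.0]
contact_force: [-0.3, 3.0, 1.2]
opening: 0.0515
grip_force: 1.5
```

Request:
drive_tool(
  rows=[
    [[-0.008,-0.0008,0],0],
    [[-0.008,-0.0008,0],0],
    [[-0.008,-0.0008,0],0],
    [[-0.008,-0.0008,0],0],
    [[-0.008,-0.0008,0],0],
    [[-0.007,-0.0007,0],0],
    [[-0.006,-0.0006,0],0],
    [[-0.004,0,0],0],
    [[-0.002,0,0],0],
    [[0,0,0],0],
  ],
)

```text
t: 15.55
tool_pos: [0.4364, -0.1852, 0.1318]
tool_rot: [2.351, 2.084, -0.001]
contact_force: [0.6, 0.3, -0.2]
opening: 0.0517
grip_force: 0.5
```

```bash
python3 tin2.py pics/s7.png
```

```text
tin [ 0.4746 -0.2496] 0.0011377794906246201 in tool [-0.0594  0.0456]
tin [ 0.4757 -0.2499] 0.0006407108173282642 in tool [-0.0596  0.0467]
15.55 tool [ 0.43641362 -0.18516308] exp [ 0.4301 -0.2378] mat from exp in tool axes [-0.0185 -0.0014] [ 0.6  0.3 -0.2]
```

View pics/s7.png

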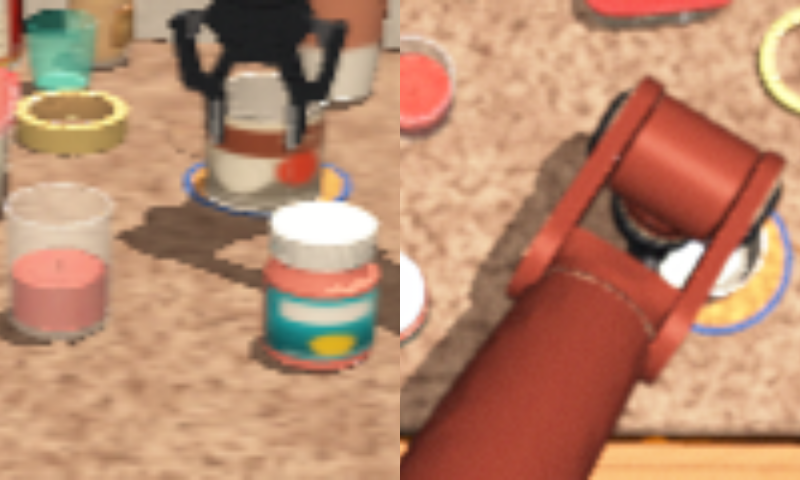

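The tin is on the mat and about 18 mm short of centre: base at about (265,195) in the scene crop, inside the blue rim at 183–350. One last short push, then I'll back off and raise the hand.

Request:
drive_tool(
  rows=[
    [[-0.003,-0.0005,0],0],
    [[-0.004,-0.0005,0],0],
    [[-0.004,-0.0004,0],0],
    [[-0.004,0,0],0],
    [[-0.002,0,0],0],
    [[-0.001,0,0],0],
    [[0,0,0],0],
    [[0,0,0],0],
    [[0.003,0,0],0],
    [[0.005,0,0],0],
  ],
)

```text
t: 16.65
tool_pos: [0.434, -0.1947, 0.132]
tool_rot: [2.35, 2.083, -0.001]
contact_force: [-0.8, -0.3, 0.8]
opening: 0.0515
grip_force: 0.0
```

Request:
drive_tool(
  rows=[
    [[0.008,0,0],0],
    [[0.01,0,0],0],
    [[0.01,0,0],0],
    [[0.005,0,-0.01],0],
    [[0,0,-0.03],0],
    [[0,0,-0.03],0],
    [[0,0,-0.03],0],
    [[0,0,-0.02],0],
    [[0,0,0],0],
  ],
)

```text
t: 17.55
tool_pos: [0.4396, -0.1624, 0.2566]
tool_rot: [2.344, 2.08, 0.004]
contact_force: [0.9, 0.3, 0.3]
opening: 0.0514
grip_force: 0.0
```

Request:
drive_tool(
  rows=[
    [[0.035,0,0],0],
    [[0.04,0,0],0],
    [[0.04,0,0],0],
    [[0.04,0,0],0],
    [[0.04,0,0],0],
    [[0.03,0,0],0],
    [[0.02,0,0],0],
    [[0,0,0],0],
  ],
)

```text
t: 18.35
tool_pos: [0.4665, 0.0835, 0.2505]
tool_rot: [-2.345, -2.088, 0.002]
contact_force: [-0.3, -1.1, -0.6]
opening: 0.0514
grip_force: 0.0
```

```bash
python3 - <<'E'
from m2 import *
t=cam("top")
for R in(.048,.049):print("tin",circ(t,proj(t,[.426,-.256,.085]),0,.085,R))
H=cv2.cvtColor(t["image"],cv2.COLOR_BGR2HSV);print("mat",fit(t,blob(t,cv2.inRange(H,(100,60,50),(140,255,255)),(290,175,350,235)),.001))
s=cam("scene")
a=cv2.resize(s["image"][150:250,210:310],(480,480));b=cv2.resize(t["image"][150:240,275:365],(480,480))
cv2.imwrite("pics/s8.png",np.hstack([a[:,40:440],b[:,40:440]]))
E
python3 st.py
```

```text
tin (array([ 0.42590972, -0.25156016]), np.float64(0.0014890748035287654))
tin (array([ 0.42686585, -0.25236521]), np.float64(0.0020166245191381472))
mat (array([ 0.42764684, -0.25306143]), np.float64(0.06813092912253906))
18.45 [0.4667 0.0815 0.2508] yaw 83.19 z [-0.002 -0.001 -1.   ] 0.05106913874559285 0.0726 [-0.41 -0.24 -0.52] [ 0.02 -0.28  2.01 -0.    1.42  0.13]
```

View pics/s8.png

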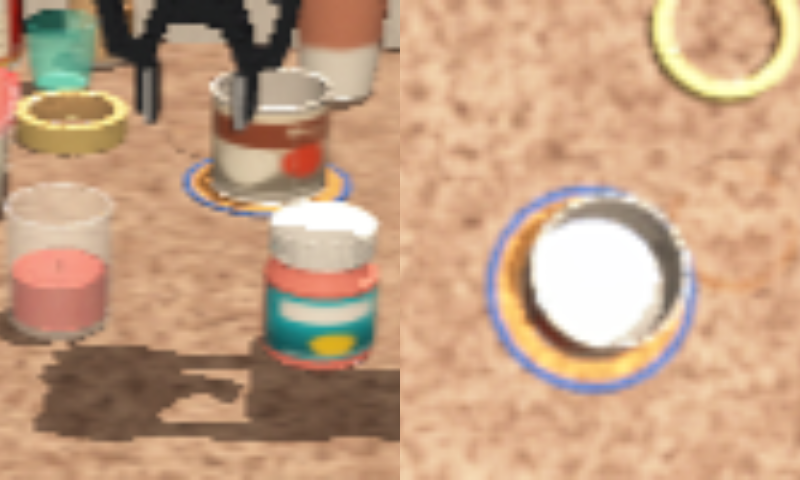

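The tin stands upright inside the blue rim, measured within about 3 mm of the mat's centre. The hand is clear.

```bash
python3 -c "
from station import ctrl
print(ctrl.finish_job())"
```

```text
the job is handed in; nothing more can be done
None
```

The tin went through the gap and stands upright on the mat, about 3 mm or less from its centre by the final top view. The hand is clear and the job is handed in at about 18.5 s; no verdict was returned.

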